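Switch the walnut sorter to its other chute and feed it

TASK

The yellow seesaw gate of the walnut sorter leans toward one of its two chutes. With your fingertips, press down the raised end of the gate so that it rocks over its pivot and leans fully toward the other chute; only then push the blue feed slide fully forward, so that both waiting walnuts drop on the gate and roll down that other chute. Only press and push: do not touch or pick up the walnuts, and leave the garlic, the lemon and the tin that stand next to the sorter where they are.

Things in the scene. Friction and masses are not known exactly. Their poses are not given: they have to be found in the camera images.
- sorter: walnut sorter, a fixed light-wood stand 235 (x) by 390 mm (y). Origin on the worktop below the gate's pivot; x is the feeding direction (away from the robot, yaw within 0.3 rad), y points to its left chute, z up. A feed channel (54 mm wide, walls 91 mm above the worktop) runs along x from -147 to -20 mm; two walnuts wait in it before the blue slide; past its end the gate lies along y
- gate (a joint): tilt (rad) of the yellow seesaw gate: 184 mm long in y, pivot along x 42 mm above the worktop, stops at -0.20 and +0.20. Positive: left (+y) end raised, leaning to the right (-y) chute; negative: the reverse. Top-heavy: it rests on one stop or the other and falls over by itself once pressed past level (about 1 N at the pad). The steel bar behind its middle (60 mm long in y) rises to 96 mm
- pad_left (a point): top centre of the orange press pad behind the left (+y) end of the gate, 47 mm in x and 68 mm in y from the pivot; the pad is 46 x 44 mm, 6 mm thick and moves with the gate. It stands about 68 mm above the worktop when raised and 41 mm when down (about 27 mm of travel)
- pad_right (a point): the same for the orange press pad behind the right (-y) end of the gate
- chute_left (a point): middle of the left (+y) chute's mouth, 52 mm above the worktop, 138 mm in y from the pivot. The chute runs outward from 84 mm to a closed end at 193 mm, 60 mm wide outside; a walnut at rest in it lies at 120 to 175 mm from the pivot
- chute_right (a point): the same for the right (-y) chute
- slide (a joint): travel of the blue feed slide along the sorter's +x, m: 0 is fully back, 0.088 fully forward against its stop. It stays where it is left; pushing takes about 1 to 2 N
- tab (a point): centre of the rear (robot-side) face of the slide's blue upright tab, 108 mm above the worktop, to be pushed along the sorter's +x; moves with the slide. The tab is 40 to 46 mm wide, about 10 mm thick, its top at 125 mm; it stands out of the channel, whose walls end at 91 mm, so there is room to push it from behind between these heights
- walnut_1_center (a point): centre of a loose brown walnut, a ball 34 mm across, 18 g, waiting next to the slide in the feed channel
- walnut_2_center (a point): centre of the second, equal walnut, in front of the first
- garlic: a loose garlic bulb 60 mm across, 59 mm high, on the worktop to the left of the feed channel; origin under its centre. To be left alone
- lemon: a loose yellow lemon 71 x 53 mm, 51 mm high, on the worktop to the right of the feed channel; origin under its centre. To be left alone
- tin: a loose fruit tin 75 mm across, 58 mm high, on the worktop behind the sorter; origin under its centre. To be left alone
- walnut_1: the first walnut itself; same origin as point walnut_1_center
- walnut_2: the second walnut itself; same origin as point walnut_2_center
Things that resemble listed ones, but are neither listed nor needed, are in the scene too. Leave any turquoise or white look-alike of the walnut_2 alone.

How it is judged:
By the outcome, as a careful person would: the job done as asked, in the order asked, and still so for the second after the job is handed in, with the robot touching nothing.
It also fails if it takes over 48 s, if anything falls off the work surface, if the arm or the gripper's body presses on something with over 40 N, if the wrist force passes 120 N, or if a joint passes its speed limit or range.

ROBOT

A 6-joint arm with a two-finger parallel gripper is mounted at the origin on a cart in front of the work surface, level with it; the furniture and walls round the work are solid. World frame = base frame: x ahead of the robot, y to its left, z up, the work surface at z = 0. Lengths are in m, angles in rad, forces in N, time in s.
With the tool pointing down it reaches from about 0.375 to 0.9 m from the base axis. Payload 3.1 kg.
Tool frame: the origin (TCP) lies between the finger pads; the fingertips stand 17 mm ahead of it and the grasp point (between the pads) lies 2 mm behind it (robot.nose_length is the distance from the TCP to the fingertips, in m); z points along the fingers, y is the line along which they close (so a half turn about z gives the same grasp; the last joint's range is limited). The gripper opens to 87 mm and grips with 3 to 60 N. Pads are 19 mm wide; open, the fingers measure 117 mm over their backs; the gripper's body (75 mm by 190 mm) begins 51 mm behind the grasp point.
Start: joints at [1.048, 0.527, 1.433, -0, 1.181, -0.178], TCP at [0.211, 0.588, 0.24] pointing down, gripper open.
Joint ranges: [-3.08, 3.08], [-0.75, 2.2], [0.22, 2.44], [-1.43, 4.57], [0, 2.65], [-2.85, 2.85]. Speed limits (rad/s): [2.79, 2.79, 3.14, 3.14, 3.14, 3.14].

INTERFACE

Orientations are given as a unit quaternion [x, y, z, w].
In Python, from rig import robot, cams gives the robot as it stands.
- The arm moves only by the shell command python3 -m pendant 'ROWS' [FORCE]. ROWS is JSON, a list of rows, each an object with "jaw": the opening, from 0 (shut) to 1 (fully open); "linear": the shift along the tool's x, y, z in cm, a list of three; "twist": the turn about the tool's z in degrees. A call has 1 to 12 rows; each row shifts and turns the commanded pose from where the row before left it, along the tool's axes as they then stand; what a row does not reach is not made up. A row lasts 1/12 s, in which the tool goes at most 41.7 mm and 7.16 degrees, less where a joint would pass 70% of its speed; a pose out of reach is approached as far as the arm can. A call is refused whole if a number of a shift passes 4.17 or a number of a turn 7.16, either way. A call with a gripper value outside its range is refused whole. The fingers move at their own pace and stop on an object; FORCE is the grip in N (left out, the last holds). Time passes only in rows, so rows that do not move let the fingers close. It gives the time, the measured TCP pose, the force, the opening and the grip force at its end, in the units of the state.
- robot.get_obs(): the state, without advancing time (a new reading comes with each control period).
- cams.camera(name): name is "scene" or "top" or "wrist"; returns a dict with "color" (420x560x3 uint8, blue, green, red), "depth" (420x560 float32, m along the optical axis (not along the pixel's ray), 0 where there is no reading), "fov_y" (degrees; the focal length in pixels is half the picture's height over the tangent of half this angle, whatever the lens; pixels are square), "cx", "cy" (the principal point, pixels), "k1" (the pictures are not rectified: a ray, as slopes to the right and down, at radius r is drawn at 1 + k1 r^2 times it, then the intrinsics apply), "view" (4x4, takes a point from world to camera coordinates). Camera axes: x right, y down, z forward; pixel columns grow to the right and rows downward; lengths in m; the calibration is good to about 2 mm. A picture is of the moment at which its call begins.
- robot.hand_in(): hands the job in; it is judged then, once.
The state is a dict: "time": time; "q": joint angles; "joint_velocities": joint speeds; "joint_torque": joint torques, N m; "position": TCP position; "tool_rot": TCP orientation; "ft_force": force on the tool from outside, world axes, zero at the start; "moment": the same for the moment, N m; "grip_width": finger opening in m; "grip_force": force on a finger pad.
Only numpy, scipy, OpenCV 4.12 (cv2) and the standard library are available. Lean on these libraries where they do the work, as an engineer would, in place of code of your own. Each camera call takes 0.05 s, during which the arm holds its last target. There are 200 camera calls.

## Working session

There is one attempt and no reset: what is moved stays moved. The work goes in short steps, Python scripts to look and compute and a shell command to move; the robot and the scene stay as the last step left them, time stands still between calls to the robot, and variables do not carry over. Pictures are saved under pics/ and viewed, at most 10 in all, crops included, and the job is handed in when it is done.

```bash
mkdir -p pics; ls; cat > h.py <<'E'
import numpy as np, cv2
from rig import robot, cams
def grab(n):
    c=cams.camera(n); h=c["color"].shape[0]; f=h/2/np.tan(np.radians(c["fov_y"])/2)
    c["K"]=np.array([[f,0,c["cx"]],[0,f,c["cy"]],[0,0,1]]); c["D"]=np.array([c["k1"],0,0,0,0.]); return c
def rays(c,px):
    p=cv2.undistortPoints(np.array(px,float).reshape(-1,1,2),c["K"],c["D"]).reshape(-1,2)
    return np.c_[p,np.ones(len(p))]
def onz(c,px,z):
    R=c["view"][:3,:3];t=c["view"][:3,3];o=-R.T@t; d=rays(c,px)@R
    return o+d*((z-o[2])/d[:,2])[:,None]
def depthpt(c,px):
    R=c["view"][:3,:3];t=c["view"][:3,3]
    z=np.array([c["depth"][int(v),int(u)] for u,v in px]); return (rays(c,px)*z[:,None]-t)@R
def cloud(c):
    h,w=c["depth"].shape; u,v=np.meshgrid(np.arange(w),np.arange(h))
    return depthpt(c,np.c_[u.ravel(),v.ravel()]).reshape(h,w,3)
E
python3 - <<'E'
from h import *
o=robot.get_obs(); print(o["time"],o["position"],o["tool_rot"],o["grip_width"],robot.nose_length)
for n in("scene","top"):
    c=grab(n); cv2.imwrite(f"pics/{n}0.png",c["color"]); print(n,c["fov_y"],c["k1"],c["view"].round(3).tolist(),(c["depth"]>0).mean())
E
```

```text
pics
0.0 [0.2102954  0.58782077 0.23857073] [ 1.71045769e-01  9.85262496e-01 -1.02076204e-03 -3.42590930e-04] 0.0869926115609184 0.017
scene 57.92395453819448 -0.04065000228018172 [[0.829, -0.56, 0.012, -0.347], [-0.285, -0.44, -0.852, 0.351], [0.482, 0.702, -0.524, 0.454], [0.0, 0.0, 0.0, 1.0]] 0.9960246598639456
top 42.607956378367795 0.03909503847637082 [[0.01, -1.0, -0.016, 0.231], [-0.987, -0.008, -0.159, 0.556], [0.159, 0.017, -0.987, 1.008], [0.0, 0.0, 0.0, 1.0]] 0.9959821428571428
```

View pics/top0.png

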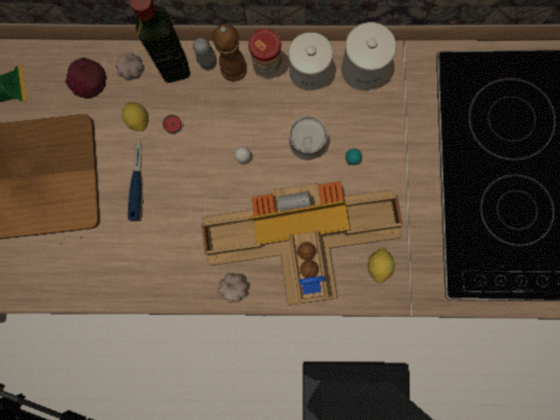

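View pics/scene0.png

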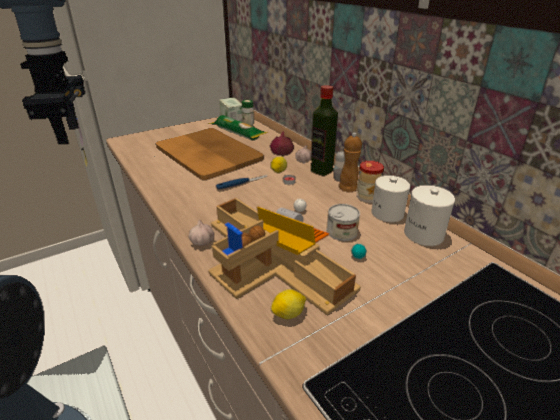

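Top view: gate at about (300,222), orange pads at (264,205) and (331,193), blue tab at (313,286), walnuts (308,250) and (309,269), tin (308,138), lemon (381,265), garlic (233,287). The scene view agrees. Next I measure these by mask and depth.

```bash
python3 - <<'E'
from h import *
for n in("top","scene"):
    c=grab(n); P=cloud(c); hsv=cv2.cvtColor(c["color"],cv2.COLOR_BGR2HSV)
    roi=(P[...,0]>.3)&(P[...,0]<.72)&(abs(P[...,1])<.4)&(P[...,2]>.02)&(P[...,2]<.16)
    print(n)
    for nm,lo,hi in(("orange",(4,170,120),(16,255,255)),("yellow",(18,170,120),(32,255,255)),("blue",(105,150,60),(130,255,255)),("brown",(5,120,30),(16,255,130))):
        m=(cv2.inRange(hsv,lo,hi)>0)&roi
        k,l,s,ce=cv2.connectedComponentsWithStats(m.astype(np.uint8))
        for i in range(1,k):
            if s[i,4]>40:
                Q=P[l==i]; print(nm,s[i].tolist(),"med",np.median(Q,0).round(3),"z5-95",np.percentile(Q[:,2],[5,95]).round(3), "x",np.percentile(Q[:,0],[3,97]).round(3),"y",np.percentile(Q[:,1],[3,97]).round(3))
E
```

```text
top
orange [319, 182, 24, 22, 343] med [0.586 0.143 0.068] z5-95 [0.063 0.073] x [0.568 0.604] y [0.124 0.164]
orange [252, 194, 23, 22, 307] med [0.565 0.273 0.041] z5-95 [0.036 0.047] x [0.547 0.583] y [0.255 0.295]
yellow [299, 201, 44, 9, 59] med [0.556 0.162 0.1  ] z5-95 [0.092 0.109] x [0.549 0.562] y [0.128 0.202]
yellow [254, 205, 95, 39, 2092] med [0.526 0.2   0.053] z5-95 [0.036 0.07 ] x [0.496 0.553] y [0.118 0.284]
yellow [370, 251, 20, 12, 108] med [0.464 0.048 0.045] z5-95 [0.039 0.05 ] x [0.454 0.474] y [0.033 0.063]
yellow [371, 267, 19, 15, 127] med [0.432 0.05  0.044] z5-95 [0.036 0.05 ] x [0.421 0.443] y [0.035 0.063]
blue [300, 277, 24, 16, 262] med [0.411 0.182 0.074] z5-95 [0.069 0.126] x [0.398 0.422] y [0.166 0.2  ]
brown [386, 196, 16, 29, 158] med [0.557 0.015 0.049] z5-95 [0.026 0.054] x [0.531 0.579] y [0.009 0.027]
brown [256, 199, 4, 17, 41] med [0.561 0.287 0.039] z5-95 [0.036 0.041] x [0.546 0.576] y [0.283 0.289]
brown [261, 198, 5, 16, 42] med [0.563 0.275 0.042] z5-95 [0.039 0.044] x [0.549 0.578] y [0.272 0.279]
brown [202, 224, 11, 31, 134] med [0
[... 749 characters left out ...]
0.412 0.181 0.102] z5-95 [0.069 0.124] x [0.4  0.42] y [0.162 0.2  ]
brown [220, 199, 20, 14, 141] med [0.505 0.385 0.038] z5-95 [0.023 0.049] x [0.481 0.523] y [0.374 0.389]
brown [242, 221, 23, 27, 230] med [0.458 0.181 0.089] z5-95 [0.078 0.096] x [0.431 0.496] y [0.171 0.218]
brown [337, 223, 21, 6, 63] med [0.685 0.155 0.039] z5-95 [0.033 0.045] x [0.671 0.718] y [0.149 0.169]
brown [251, 247, 20, 16, 147] med [0.476 0.168 0.037] z5-95 [0.022 0.062] x [0.445 0.488] y [0.16 0.19]
brown [222, 261, 19, 19, 178] med [0.398 0.157 0.038] z5-95 [0.022 0.068] x [0.384 0.41 ] y [0.15  0.195]
brown [329, 276, 27, 26, 244] med [0.549 0.009 0.036] z5-95 [0.021 0.049] x [0.524 0.58 ] y [0.005 0.014]
```

```bash
python3 -m pendant '[{"jaw":0,"linear":[0,0,0],"twist":-5.8},{"jaw":0,"linear":[0,0,0],"twist":-5.8},{"jaw":0,"linear":[0,0,0],"twist":-5.8},{"jaw":0,"linear":[0,0,0],"twist":-5.8},{"jaw":0,"linear":[0,0,0],"twist":-5.8}]' 10
cat >> h.py <<'E'
from scipy.spatial.transform import Rotation as Ro
pr=np.array([.586,.143]);pl=np.array([.565,.273])
yw=np.arctan2(*-(pl-pr)*[1,-1]) if 0 else np.arctan2(-(pl-pr)[0],(pl-pr)[1])
S=np.array([[np.cos(yw),-np.sin(yw)],[np.sin(yw),np.cos(yw)]]); org=(pr+pl)/2-S@[.047,0]
def goto(sx,sy,z):  # z of fingertips; prints the tool-frame shift in cm
    o=robot.get_obs(); p=np.r_[org+S@[sx,sy],z+.017]; M=Ro.from_quat(o["tool_rot"]).as_matrix()
    ya=np.degrees(np.arctan2(M[1,1],M[0,1])); print("target",p.round(4),"shift cm",(M.T@(p-o["position"])*100).round(2),"twist",round(ya-90-np.degrees(yw),2))
def tos(P): return np.c_[(P[:,:2]-org)@S,P[:,2]]
E
python3 - <<'E'
from h import *
print(np.degrees(yw),org,np.linalg.norm(pl-pr))
for n in("top","scene"):
    c=grab(n);P=cloud(c);hsv=cv2.cvtColor(c["color"],cv2.COLOR_BGR2HSV)
    m=(cv2.inRange(hsv,(105,150,40),(130,255,255))>0)&(P[...,2]>.095)&(P[...,2]<.15)&(abs(P[...,1]-.18)<.06)
    Q=tos(P[m]);print(n,len(Q),np.percentile(Q,[5,25,50,75,95],axis=0).round(3).tolist())
goto(.052,-.073,.15); o=robot.get_obs();print(o["grip_width"],o["q"])
E
```

```text
time: 0.62
position: [0.2105, 0.5882, 0.2392]
tool_rot: [-0.084, 0.996, -0.0, -0.0]
ft_force: [-0.4, 0.3, 0.2]
grip_width: 0.0613
grip_force: 0.0
9.176203340376151 [0.52910148 0.20050485] 0.1316852307588061
top 118 [[-0.118, -0.018, 0.121], [-0.116, -0.008, 0.123], [-0.114, 0.001, 0.124], [-0.112, 0.01, 0.125], [-0.11, 0.019, 0.127]]
scene 197 [[-0.121, -0.02, 0.097], [-0.119, -0.017, 0.104], [-0.119, -0.006, 0.114], [-0.116, 0.005, 0.123], [-0.113, 0.014, 0.124]]
target [0.5921 0.1367 0.167 ] shift cm [-30.37 -50.71   7.24] twist 0.11
0.05362139848646296 [ 1.04847797e+00  5.27739130e-01  1.43304860e+00 -2.86221451e-05
  1.18137975e+00 -6.84451775e-01]
```

```bash
python3 -m pendant '[{"jaw":0,"linear":[-1.7,-2.8,0],"twist":0},{"jaw":0,"linear":[-1.7,-2.8,0],"twist":0},{"jaw":0,"linear":[-1.7,-2.8,0],"twist":0},{"jaw":0,"linear":[-1.7,-2.8,0],"twist":0},{"jaw":0,"linear":[-1.7,-2.8,0],"twist":0},{"jaw":0,"linear":[-1.7,-2.8,0],"twist":0},{"jaw":0,"linear":[-1.7,-2.8,0],"twist":0},{"jaw":0,"linear":[-1.7,-2.8,0],"twist":0},{"jaw":0,"linear":[-1.7,-2.8,0],"twist":0},{"jaw":0,"linear":[-1.7,-2.8,0],"twist":0},{"jaw":0,"linear":[-1.7,-2.8,0],"twist":0},{"jaw":0,"linear":[-1.7,-2.8,0],"twist":0}]'
python3 -c "
from h import *
goto(.052,-.073,.15)"
```

```text
time: 1.72
position: [0.4671, 0.2885, 0.2396]
tool_rot: [-0.08, 0.997, 0.0, 0.0]
ft_force: [0.5, 0.2, -0.1]
grip_width: 0.0003
grip_force: 0.0
target [0.5921 0.1367 0.167 ] shift cm [ -9.94 -16.96   7.26] twist -0.05
```

```bash
python3 -m pendant '[{"jaw":0,"linear":[-1.6,-2.8,0],"twist":0},{"jaw":0,"linear":[-1.6,-2.8,0],"twist":0},{"jaw":0,"linear":[-1.6,-2.8,0.5],"twist":0},{"jaw":0,"linear":[-1.7,-2.8,1],"twist":0},{"jaw":0,"linear":[-1.7,-2.8,1.5],"twist":0},{"jaw":0,"linear":[-1.0,-1.7,2],"twist":0},{"jaw":0,"linear":[0,0,2],"twist":0},{"jaw":0,"linear":[0,0,0],"twist":0},{"jaw":0,"linear":[0,0,0],"twist":0},{"jaw":0,"linear":[0,0,0],"twist":0}]'
python3 - <<'E'
from h import *
goto(.052,-.073,.078)
c=grab("wrist");cv2.imwrite("pics/w1.png",c["color"])
E
```

```text
time: 2.55
position: [0.5824, 0.1503, 0.1703]
tool_rot: [-0.081, 0.997, 0.0, 0.0]
ft_force: [0.6, -0.1, -0.8]
grip_width: 0.0004
grip_force: 0.0
target [0.5921 0.1367 0.095 ] shift cm [-0.73 -1.49  7.53] twist 0.1
```

View pics/w1.png

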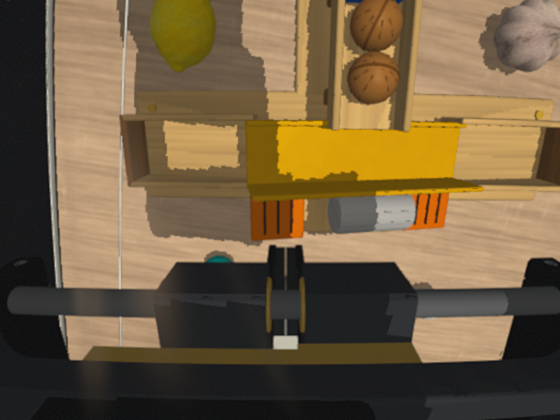

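The wrist view shows the raised right pad at about (277,217), with closed fingertips at about (287,250) nearer the camera. I check the pad position with this view.

```bash
python3 - <<'E'
from h import *
c=grab("wrist");P=cloud(c);print(depthpt(c,[(277,217),(262,225),(432,210),(287,252)]).round(3), onz(c,[(277,217)],.068).round(3))
E
python3 -m pendant '[{"jaw":0,"linear":[-0.35,-0.7,2],"twist":0},{"jaw":0,"linear":[-0.4,-0.8,2],"twist":0},{"jaw":0,"linear":[0,0,2],"twist":0},{"jaw":0,"linear":[0,0,1],"twist":0},{"jaw":0,"linear":[0,0,0],"twist":0},{"jaw":0,"linear":[0,0,0],"twist":0}]'
python3 -c "
from h import *
goto(.052,-.073,.048)"
```

```text
[[0.584 0.145 0.07 ]
 [0.593 0.134 0.071]
 [0.565 0.283 0.041]
 [0.571 0.151 0.162]] [[0.585 0.145 0.068]]
time: 3.15
position: [0.5922, 0.1367, 0.1]
tool_rot: [-0.081, 0.997, 0.0, 0.0]
ft_force: [0.6, -0.5, 0.7]
grip_width: 0.0003
grip_force: 0.0
target [0.5921 0.1367 0.065 ] shift cm [ 0.01 -0.    3.5 ] twist 0.16
```

```bash
python3 -m pendant '[{"jaw":0,"linear":[0,0,0.8],"twist":0},{"jaw":0,"linear":[0,0,0.5],"twist":0},{"jaw":0,"linear":[0,0,0.5],"twist":0},{"jaw":0,"linear":[0,0,0.5],"twist":0},{"jaw":0,"linear":[0,0,0.5],"twist":0},{"jaw":0,"linear":[0,0,0.5],"twist":0},{"jaw":0,"linear":[0,0,0.3],"twist":0},{"jaw":0,"linear":[0,0,0],"twist":0},{"jaw":0,"linear":[0,0,0],"twist":0},{"jaw":0,"linear":[0,0,0],"twist":0}]'
python3 -c "
from h import *
c=grab('top');P=cloud(c);print(depthpt(c,[(331,193),(263,205),(262,200)]).round(3))"
```

```text
time: 3.98
position: [0.5924, 0.1361, 0.0636]
tool_rot: [-0.081, 0.997, -0.0, 0.0]
ft_force: [0.2, -0.5, -0.1]
grip_width: 0.0007
grip_force: 0.0
[[0.505 0.173 0.479]
 [0.561 0.274 0.066]
 [0.57  0.276 0.069]]
```

The left pad is now raised (0.068), so the gate has rocked over. Next I retreat upward and move behind the tab.

```bash
python3 -m pendant '[{"jaw":0,"linear":[0,0,-1],"twist":0},{"jaw":0,"linear":[0,0,-3],"twist":0},{"jaw":0,"linear":[0,0,-4],"twist":0},{"jaw":0,"linear":[0,0,-4],"twist":0},{"jaw":0,"linear":[0,0,-2],"twist":0},{"jaw":0,"linear":[0,0,0],"twist":0},{"jaw":0,"linear":[0,0,0],"twist":0}]'
python3 - <<'E'
from h import *
goto(-.150,0,.18)
c=grab("top");cv2.imwrite("pics/t1.png",cv2.resize(c["color"][150:320,180:420],None,fx=3,fy=3))
c=grab("scene");P=cloud(c);hsv=cv2.cvtColor(c["color"],cv2.COLOR_BGR2HSV)
m=(cv2.inRange(hsv,(4,170,120),(16,255,255))>0)&(P[...,0]>.54)&(P[...,0]<.62);print(np.median(P[m],0).round(3),m.sum())
E
```

```text
time: 4.62
position: [0.5931, 0.1363, 0.2061]
tool_rot: [-0.081, 0.997, -0.0, 0.002]
ft_force: [-0.4, 0.5, -1.2]
grip_width: 0.0007
grip_force: 0.0
target [0.381  0.1766 0.197 ] shift cm [20.28  7.41  0.81] twist 0.13
[0.58  0.733 0.018] 992
```

View pics/t1.png

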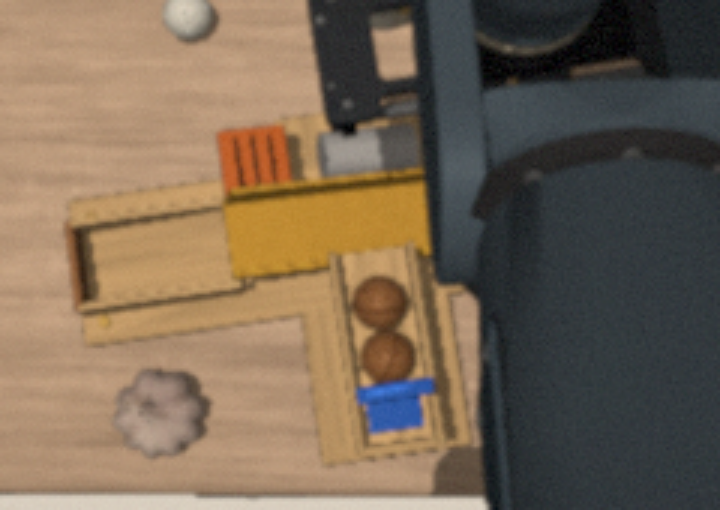

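The gate stays rocked: left pad at crop (255,155) is raised, and both walnuts are still in the channel at (380,302) and (388,355). Moving behind the tab.

```bash
python3 -m pendant '[{"jaw":0,"linear":[2,0.7,0],"twist":0},{"jaw":0,"linear":[2.5,0.9,0],"twist":0},{"jaw":0,"linear":[2.5,0.9,0],"twist":0},{"jaw":0,"linear":[2.5,0.9,0],"twist":0},{"jaw":0,"linear":[2.5,0.9,0],"twist":0},{"jaw":0,"linear":[2.5,0.9,0],"twist":0},{"jaw":0,"linear":[2.5,0.9,0],"twist":0},{"jaw":0,"linear":[2.3,0.9,0],"twist":0},{"jaw":0,"linear":[1,0.4,0],"twist":0},{"jaw":0,"linear":[0,0,0],"twist":0},{"jaw":0,"linear":[0,0,0],"twist":0}]'
python3 -c "
from h import *
goto(-.150,0,.102)"
```

```text
time: 5.63
position: [0.3805, 0.1764, 0.2032]
tool_rot: [-0.081, 0.997, -0.0, 0.0]
ft_force: [0.5, 0.6, -0.6]
grip_width: 0.0004
grip_force: 0.0
target [0.381  0.1766 0.119 ] shift cm [-0.05  0.01  8.42] twist 0.17
```

```bash
python3 -m pendant '[{"jaw":0,"linear":[0,0,2],"twist":0},{"jaw":0,"linear":[0,0,2.4],"twist":0},{"jaw":0,"linear":[0,0,2],"twist":0},{"jaw":0,"linear":[0,0,2],"twist":0},{"jaw":0,"linear":[0,0,0],"twist":0},{"jaw":0,"linear":[0,0,0],"twist":0},{"jaw":0,"linear":[0,0,0],"twist":0}]'
python3 - <<'E'
from h import *
goto(-.0405,0,.102)
c=grab("wrist");cv2.imwrite("pics/w2.png",c["color"])
E
```

```text
time: 6.22
position: [0.3816, 0.1763, 0.1198]
tool_rot: [-0.081, 0.997, 0.0, 0.001]
ft_force: [0.5, 0.5, 0.4]
grip_width: 0.0003
grip_force: 0.0
target [0.4891 0.194  0.119 ] shift cm [-10.89   0.02   0.1 ] twist 0.09
```

View pics/w2.png

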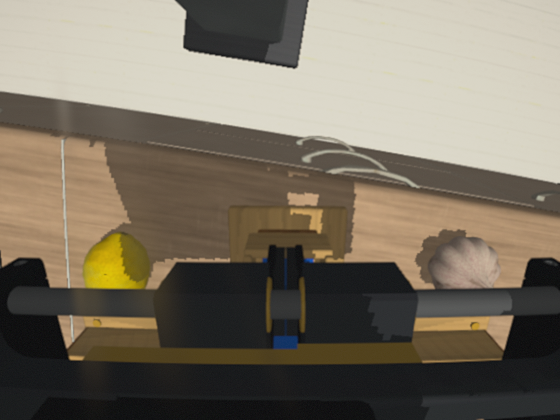

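The fingers are centred on the channel behind the tab (blue at (285,342)), clear of the lemon and garlic. Pushing.

```bash
python3 -m pendant '[{"jaw":0,"linear":[-0.6,0,0],"twist":0},{"jaw":0,"linear":[-0.6,0,0],"twist":0},{"jaw":0,"linear":[-0.6,0,0],"twist":0},{"jaw":0,"linear":[-0.6,0,0],"twist":0},{"jaw":0,"linear":[-0.6,0,0],"twist":0},{"jaw":0,"linear":[-0.6,0,0],"twist":0},{"jaw":0,"linear":[-0.6,0,0],"twist":0},{"jaw":0,"linear":[-0.6,0,0],"twist":0},{"jaw":0,"linear":[-0.6,0,0],"twist":0},{"jaw":0,"linear":[-0.6,0,0],"twist":0},{"jaw":0,"linear":[-0.6,0,0],"twist":0},{"jaw":0,"linear":[-0.6,0,0],"twist":0}]'
python3 -c "
from h import *
goto(-.0405,0,.102)"
```

```text
time: 7.27
position: [0.4516, 0.188, 0.1195]
tool_rot: [-0.081, 0.997, -0.0, -0.0]
ft_force: [-0.4, -1.5, 0.1]
grip_width: 0.0002
grip_force: 0.6
target [0.4891 0.194  0.119 ] shift cm [-3.8  -0.01  0.05] twist 0.13
```

```bash
python3 -m pendant '[{"jaw":0,"linear":[-0.5,0,0],"twist":0},{"jaw":0,"linear":[-0.5,0,0],"twist":0},{"jaw":0,"linear":[-0.5,0,0],"twist":0},{"jaw":0,"linear":[-0.5,0,0],"twist":0},{"jaw":0,"linear":[-0.5,0,0],"twist":0},{"jaw":0,"linear":[-0.5,0,0],"twist":0},{"jaw":0,"linear":[-0.4,0,0],"twist":0},{"jaw":0,"linear":[-0.2,0,0],"twist":0},{"jaw":0,"linear":[-0.2,0,0],"twist":0},{"jaw":0,"linear":[0,0,0],"twist":0},{"jaw":0,"linear":[0,0,0],"twist":0}]'
python3 -c "
from h import *
goto(-.0405,0,.102)"
```

```text
time: 8.18
position: [0.4876, 0.194, 0.1194]
tool_rot: [-0.081, 0.997, -0.0, -0.001]
ft_force: [-3.2, -1.6, 0.5]
grip_width: 0.0002
grip_force: 1.6
target [0.4891 0.194  0.119 ] shift cm [-0.15 -0.02  0.04] twist 0.13
```

```bash
python3 -m pendant '[{"jaw":0,"linear":[-0.2,0,0],"twist":0},{"jaw":0,"linear":[-0.2,0,0],"twist":0},{"jaw":0,"linear":[-0.1,0,0],"twist":0},{"jaw":0,"linear":[0,0,0],"twist":0},{"jaw":0,"linear":[0,0,0],"twist":0}]'
python3 - <<'E'
from h import *
goto(-.0405,0,.102)
c=grab("scene");cv2.imwrite("pics/s2.png",cv2.resize(c["color"][180:330,170:390],None,fx=3,fy=3))
E
```

```text
time: 8.6
position: [0.488, 0.1941, 0.1193]
tool_rot: [-0.081, 0.997, -0.001, -0.006]
ft_force: [-11.4, -3.0, 8.3]
grip_width: 0.0005
grip_force: 5.5
target [0.4891 0.194  0.119 ] shift cm [-0.11 -0.02  0.03] twist 0.16
```

View pics/s2.png

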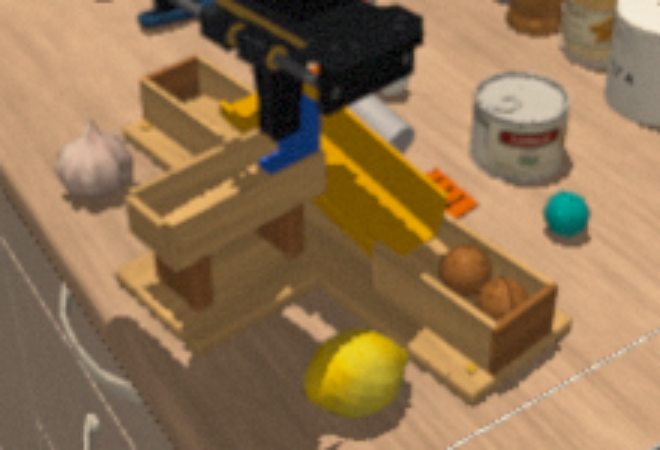

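The slide is against its stop (force rose to 11 N with no further travel), and both walnuts lie in the right chute at crop (465,270) and (503,297). I back off along −x, then rise.

```bash
python3 -m pendant '[{"jaw":0,"linear":[0.5,0,0],"twist":0},{"jaw":0,"linear":[1,0,0],"twist":0},{"jaw":0,"linear":[1.5,0,0],"twist":0},{"jaw":0,"linear":[1,0,-1],"twist":0},{"jaw":0,"linear":[0,0,-3],"twist":0},{"jaw":0,"linear":[0,0,-4],"twist":0},{"jaw":0,"linear":[0,0,-3],"twist":0},{"jaw":0,"linear":[2,0,0],"twist":0},{"jaw":0,"linear":[2,0,0],"twist":0},{"jaw":0,"linear":[0,0,0],"twist":0},{"jaw":0,"linear":[0,0,0],"twist":0},{"jaw":0,"linear":[0,0,0],"twist":0}]'
python3 - <<'E'
from h import *
c=grab("scene");P=cloud(c);hsv=cv2.cvtColor(c["color"],cv2.COLOR_BGR2HSV)
m=(cv2.inRange(hsv,(105,150,40),(130,255,255))>0)&(P[...,2]>.095)&(P[...,2]<.15)&(abs(P[...,1]-.18)<.06)&(P[...,0]>.4)
print(np.percentile(tos(P[m]),[5,50,95],axis=0).round(3).tolist())
print(tos(depthpt(c,[(170+465/3,180+265/3),(170+503/3,180+292/3)])).round(3))
cv2.imwrite("pics/s3.png",cv2.resize(c["color"][180:330,170:390],None,fx=3,fy=3))
E
```

```text
time: 9.65
position: [0.4159, 0.1823, 0.2299]
tool_rot: [-0.081, 0.997, 0.0, 0.002]
ft_force: [1.1, -0.7, -0.7]
grip_width: 0.0003
grip_force: 0.0
[[-0.033, -0.02, 0.097], [-0.031, -0.005, 0.114], [-0.025, 0.014, 0.124]]
[[-0.009 -0.144  0.054]
 [-0.006 -0.174  0.049]]
```

View pics/s3.png

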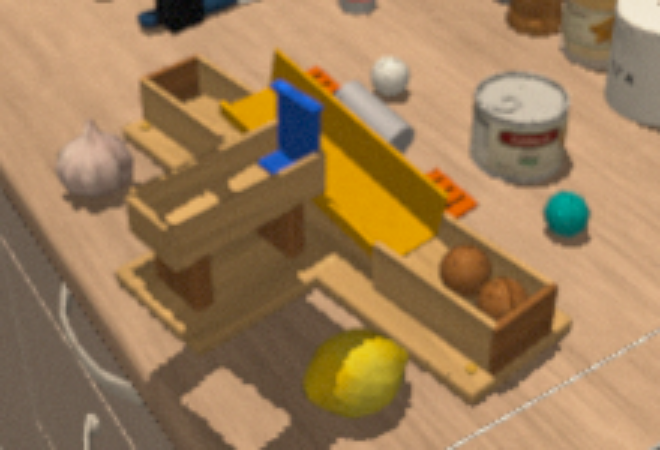

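The tab's rear face moved from −0.119 to −0.031, which is the full 88 mm. The gate leans right, both walnuts are in the right chute, and the garlic, lemon and tin stand where they were.

```bash
python3 -c "
from rig import robot
print(robot.hand_in())"
```

```text
the job is handed in; nothing more can be done
None
```

The job is handed in: I pressed the raised right end so the gate leans fully right, then pushed the slide its full 88 mm, and both walnuts lie in the right chute with the garlic, lemon and tin where they stood.

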